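# Pack the linocut blocks and ink tins into their boxes

### The arm

A 6-joint arm with a two-finger parallel gripper is mounted at the origin on the work surface. World frame = base frame: x ahead of the robot, y to its left, z up, the work surface at z = 0. Lengths are in m, angles in rad, forces in N, time in s.
With the tool pointing down it reaches from about 0.375 to 0.9 m from the base axis. Payload 3.1 kg.
Tool frame: the origin (TCP) lies between the finger pads; the fingertips stand 8 mm ahead of it and the grasp point (between the pads) lies 11 mm behind it; z points along the fingers, y is the line along which they close (so a half turn about z gives the same grasp; the last joint's range is limited). The gripper opens to 87 mm and grips with 3 to 60 N. Pads are 19 mm wide; open, the fingers measure 117 mm over their backs; the gripper's body (75 mm by 190 mm) begins 51 mm behind the grasp point.
Start: joints at [-1.498, 0.527, 1.433, -0, 1.181, -0.178], TCP at [0.155, -0.605, 0.231] pointing down, gripper open.
Joint ranges: [-3.08, 3.08], [-0.75, 2.2], [0.22, 2.44], [-1.43, 4.57], [0, 2.65], [-2.85, 2.85]. Speed limits (rad/s): [2.79, 2.79, 3.14, 3.14, 3.14, 3.14].

### API

Orientations are given as a unit quaternion [x, y, z, w].
In Python, from rig import robot, vision, job gives the robot as it stands.
- The arm moves only by the shell command python3 -m handwheel 'ROWS' [OPENING] [FORCE]. ROWS is JSON, a list of rows, each a list of 4 numbers: the shift along the tool's x, y, z as a fraction of full scale, then the turn about the tool's z as a fraction of full scale. A call has 1 to 20 rows; each row is the pose to reach, as a shift and turn from the pose commanded when the call began, along the tool's axes at that moment, turning the shorter way round; what a row does not reach only later rows make up. Full scale, the value 1, is 300 mm for a shift and 2 pi rad for a turn. A row lasts 1/12 s, in which the tool goes at most 41.7 mm and 7.16 degrees, less where a joint would pass 70% of its speed; a pose out of reach is approached as far as the arm can. A call with a number of a shift or a turn outside -1 to 1 is refused whole. A call with a gripper value outside its range is refused whole. OPENING is the opening in per cent of the stroke, from 0 (shut) to 100 (fully open), set as the call begins (- or left out, the last holds). The fingers move at their own pace and stop on an object; FORCE is the grip in N (left out, the last holds). Time passes only in rows, so rows that repeat a pose let the fingers close. It gives the time, the measured TCP pose, the force, the opening and the grip force at its end, in the units of the state.
- robot.get_obs(): the state, without advancing time (a new reading comes with each control period).
- vision.camera(name): name is "side" or "top"; returns a dict with "frame" (480x640x3 uint8, red, green, blue), "K" (3x3 intrinsics, pixels), "cam_to_world" (4x4, takes a point from camera to world coordinates). Camera axes: x right, y down, z forward; pixel columns grow to the right and rows downward; lengths in m; the calibration is good to about 2 mm. A picture is of the moment at which its call begins. There is no depth.
- job.hand_in(): hands the job in; it is judged then, once.
Trained networks look in the newest picture that a camera, given by its name, has taken for a name from the list of things; names that differ only in an ending like _2 or _b are one class to them, and where a whole thing is asked for, a point or a joint stands for the part that bears it (a point fixed in the world has none). Each returns a list of dicts, best first, with "conf" (0 to 1); they miss things now and then, are a little off and sometimes report something else, mostly with a low value. They report only what shows in the picture. A call takes as long as a camera call. They do not tell look-alikes from the thing itself.
- vision.look_for(camera, label): "point" ([row, column] in pixels, amid what is visible of it).
- vision.outline_of(camera, label): "mask" (480x640 bool, what is visible of it) and "point" ([row, column] in pixels, amid what is visible of it).
The state is a dict: "time": time; "q": joint angles; "joint_velocities": joint speeds; "joint_torque": joint torques, N m; "position": TCP position; "tool_rot": TCP orientation; "ft_force": force on the tool from outside, world axes, zero at the start; "moment": the same for the moment, N m; "grip_width": finger opening in m; "grip_force": force on a finger pad.
Only numpy, scipy, OpenCV 4.12 (cv2) and the standard library are available. Lean on these libraries where they do the work, as an engineer would, in place of code of your own. Each camera call takes 0.05 s, during which the arm holds its last target. There are 200 camera calls.

### The job

Tidy up after printing: stack the three linocut blocks face up in the middle of the wooden box, the largest at the bottom, the middle one on it and the smallest on top, each centred on the one below with its length along the box's longer side. Stand the two ink tins upright in the middle of the grey plastic box, the wider one below and the narrower one centred on top of it. Everything must lie flat so that nothing stands above either rim; leave the roller, the jar and the ink spatula where they are.

Things in the scene. Friction and masses are not known exactly. Their poses are not given: they have to be found in the camera images.
- large_block_center (a point): linocut block, a flat rectangular plywood block with a brown lino face (cut pattern on top), the largest of three: 110 mm long x 58 mm wide x 18 mm thick, about 80 g. Loose, lies flat, face up. The point is its centre, half-way up; x runs along its length, y across its width, z up.
- medium_block_center (a point): linocut block, a flat rectangular plywood block with a brown lino face (cut pattern on top), the middle one of three: 84 mm long x 46 mm wide x 15 mm thick, about 40 g. Loose, lies flat, face up. The point is its centre, half-way up; x runs along its length, y across its width, z up.
- small_block_center (a point): linocut block, a flat rectangular plywood block with a brown lino face (cut pattern on top), the smallest of three: 56 mm long x 34 mm wide x 12 mm thick, about 16 g. Loose, lies flat, face up. The point is its centre, half-way up; x runs along its length, y across its width, z up.
- wide_tin_center (a point): round closed metal ink tin, the wider of two: 58 mm diameter, 22 mm high, about 90 g. Loose, stands upright with its flat lid up. The point is its centre, half-way up; z up, its yaw does not matter.
- narrow_tin_center (a point): round closed metal ink tin, the narrower of two: 44 mm diameter, 20 mm high, about 45 g. Loose, stands upright with its flat lid up. The point is its centre, half-way up; z up, its yaw does not matter.
- block_box_floor (a point): open light wooden box, fixed to the bench: outside 166 x 146 mm, 58 mm high, walls and floor 8 mm thick, so 150 x 130 mm inside and 50 mm deep. The point is the centre of its inner floor (8 mm above the bench); x runs along its longer side, y along its shorter side, z up.
- tin_box_floor (a point): open square grey plastic box, fixed to the bench: outside 142 x 142 mm, 53 mm high, walls and floor 6 mm thick, so 130 x 130 mm inside and 47 mm deep, with a narrow grip ledge under the rim of two opposite sides. The point is the centre of its inner floor (6 mm above the bench); x and y run along its sides, z up.
- brayer: bystander: ink roller lying on the bench, black rubber roller 100 mm wide and 36 mm thick with a wooden handle, about 180 mm long in all. Origin on the bench, between roller (towards its x) and handle.
- jar: bystander: closed glass jar with a black cap, 64 mm diameter, 75 mm high, standing on the bench. Origin at the centre of its underside.
- ink_knife: bystander: ink spatula with a handle, 160 mm long, at most 16 mm high, lying flat on the bench. Origin under its middle, x along its length towards the blade.
There are look-alikes about, which are no part of the job. Leave any purple or yellow look-alike of the part that bears medium_block_center alone.

How it is judged:
By the outcome, as a careful person would: the job done as asked, in the order asked, and still so for the second after the job is handed in, with the robot touching nothing.
It also fails if it takes over 134 s, if anything falls off the work surface, if the arm or the gripper's body presses on something with over 40 N, if the wrist force passes 120 N, or if a joint passes its speed limit or range.

## Working session

There is one attempt and no reset: what is moved stays moved. The work goes in short steps, Python scripts to look and compute and a shell command to move; the robot and the scene stay as the last step left them, time stands still between calls to the robot, and variables do not carry over. Pictures are saved under pics/ and viewed, at most 14 in all, crops included, and the job is handed in when it is done.

```bash
ls; mkdir -p pics; cat > h.py <<'E'
import numpy as np, cv2
from rig import robot, vision, job
def proj(c,P):
    T=np.linalg.inv(c["cam_to_world"]);p=T[:3,:3]@np.asarray(P,float)+T[:3,3];u=c["K"]@p;return u[:2]/u[2]
def back(c,uv,z):
    uv=np.atleast_2d(np.asarray(uv,float));d=np.c_[uv,np.ones(len(uv))]@np.linalg.inv(c["K"]).T@c["cam_to_world"][:3,:3].T
    o=c["cam_to_world"][:3,3];return o+d*((z-o[2])/d[:,2])[:,None]
def save(c,n,crop=None,s=1):
    f=c["frame"][:,:,::-1]
    if crop: f=f[crop[0]:crop[1],crop[2]:crop[3]]
    cv2.imwrite("pics/"+n,cv2.resize(f,None,fx=s,fy=s,interpolation=cv2.INTER_CUBIC))
E
python3 - <<'E'
from h import *
for n in("top","side"):
    c=vision.camera(n);save(c,n+"0.png");print(n,c["cam_to_world"].round(3).tolist(),c["K"][0].round(1))
    for l in["large_block_center","medium_block_center","small_block_center","wide_tin_center","narrow_tin_center","block_box_floor","tin_box_floor","brayer","jar","ink_knife"]:
        for d in vision.look_for(n,l): 
            p=d["point"];print(l,np.round(p),round(d["conf"],2),back(c,[p[1],p[0]],.015)[0].round(3))
o=robot.get_obs();print(o)
E
```

```text
pics
top [[0.018, -0.987, 0.161, 0.387], [-1.0, -0.022, -0.022, 0.006], [0.025, -0.161, -0.987, 0.853], [0.0, 0.0, 0.0, 1.0]] [460.4   0.  318.7]
large_block_center [288. 352.] 0.6 [ 0.44  -0.075  0.015]
medium_block_center [216. 359.] 0.94 [ 0.574 -0.086  0.015]
medium_block_center [399. 459.] 0.65 [ 0.249 -0.264  0.015]
medium_block_center [368. 182.] 0.65 [0.294 0.223 0.015]
small_block_center [163. 315.] 0.58 [ 0.675 -0.003  0.015]
wide_tin_center [282. 263.] 0.82 [0.448 0.087 0.015]
narrow_tin_center [223. 266.] 0.66 [0.557 0.085 0.015]
block_box_floor [262. 490.] 0.55 [ 0.492 -0.331  0.015]
brayer [132. 208.] 0.94 [0.731 0.202 0.015]
jar [123. 433.] 0.83 [ 0.762 -0.23   0.015]
ink_knife [111. 308.] 0.79 [0.779 0.013 0.015]
side [[0.986, -0.103, 0.134, 0.388], [-0.169, -0.606, 0.777, -0.711], [0.001, -0.789, -0.615, 0.625], [0.0, 0.0, 0.0, 1.0]] [501.7   0.  310.9]
large_block_center [297. 278.] 0.8 [ 0.439 -0.087  0.015]
medium_block_center [206. 195.] 0.92 [0.294 0.223 0.015]
medium_block_center [406. 164.] 0.9 [ 0.256 -0.274  0.015]
small_block_center [255. 402.] 0.76 [ 0.685
[... 500 characters left out ...]
-1.49851187e+00,  5.27471195e-01,  1.43269457e+00, -1.17363558e-05,
        1.18138655e+00, -1.78484366e-01]), 'joint_velocities': array([-9.45477267e-05, -2.52173282e-03, -1.97391303e-05, -1.66508297e-03,
        8.33336513e-04, -4.26509480e-04]), 'joint_torque': array([-1.35875930e-04, -4.40028155e+01, -1.76987439e+01,  6.34233956e-02,
        5.04147238e-02, -2.13957901e-05]), 'position': array([ 0.15512673, -0.60542699,  0.23056785]), 'tool_rot': array([ 9.92149389e-01,  1.25058347e-01, -6.49176371e-06,  1.98534525e-05]), 'ft_force': array([-0.14238614,  0.48186634,  0.49894383]), 'moment': array([0.01339149, 0.00862539, 0.01085905]), 'grip_force': 0.0, 'grip_width': 0.08731181477450425}
```

View pics/top0.png

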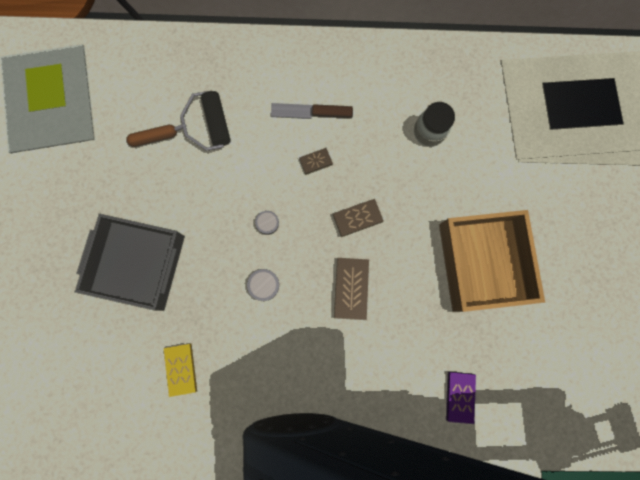

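View pics/side0.png

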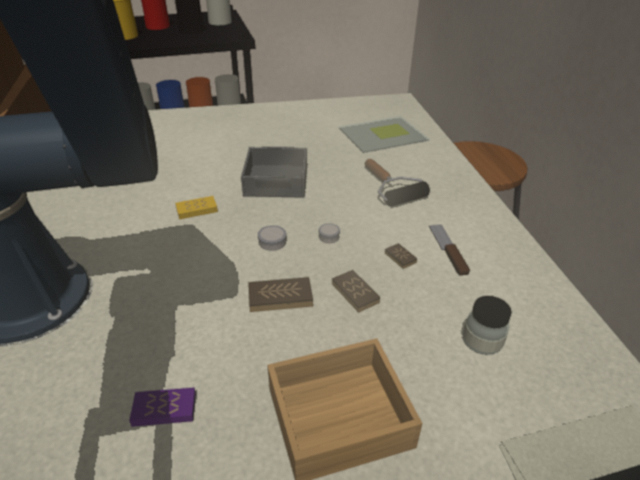

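The top picture shows the brown blocks: large (row 288, col 352), medium (217, 358) and small (160, 315). The tins are at (284, 263) for the wide one and (222, 266) for the narrow one, with the wooden box at (261, 492) and the grey box at (261, 131).

Candidates for medium are brown (217, 358), purple (398, 461) and yellow (369, 180). I choose the brown one and will check it in a crop.

```bash
cat > fit.py <<'E'
from h import *
from scipy.optimize import minimize
def hull(c,V):
    p=np.array([proj(c,v) for v in V]);return cv2.convexHull(p.astype(np.float32))
def verts(kind,dim,x,y,a,z0):
    if kind=="box":
        l,w,h=dim;xy=np.array([[l,w],[-l,w],[-l,-w],[l,-w]])/2
    else:
        d,h=dim;t=np.linspace(0,2*np.pi,40);xy=np.c_[np.cos(t),np.sin(t)]*d/2
    R=np.array([[np.cos(a),-np.sin(a)],[np.sin(a),np.cos(a)]]);xy=xy@R.T+[x,y]
    return np.r_[np.c_[xy,0*xy[:,0]+z0],np.c_[xy,0*xy[:,0]+z0+h]]
S=8
def render(c,V):
    m=np.zeros((480,640),np.uint8);cv2.fillPoly(m,[np.round(hull(c,V)*2**S).astype(np.int32)],1,shift=S,lineType=8);return m>0
def fit(obs,kind,dim,x0,z0=0,sig=1.0):
    B=[(c,cv2.GaussianBlur(m.astype(np.float32),(0,0),sig)) for c,m in obs]
    def cost(p):
        e=0
        for c,m in B:
            r=cv2.GaussianBlur(render(c,verts(kind,dim,p[0],p[1],p[2],z0)).astype(np.float32),(0,0),sig);e+=((r-m)**2).sum()/m.sum()
        return e
    best=None
    for a in ([0,.4,.8,1.2,1.6,2.0,2.4,2.8] if x0[2] is None else [x0[2]]):
        s=[[x0[0],x0[1],a]];s+=[[x0[0]+.012,x0[1],a],[x0[0],x0[1]+.012,a],[x0[0],x0[1],a+.3]]
        r=minimize(cost,s[0],method="Nelder-Mead",options=dict(initial_simplex=s,xatol=1e-4,fatol=1e-5))
        if best is None or r.fun<best.fun: best=r
    return best.x,best.fun
D={"large_block_center":("box",(.110,.058,.018)),"medium_block_center":("box",(.084,.046,.015)),"small_block_center":("box",(.056,.034,.012)),
"wide_tin_center":("cyl",(.058,.022)),"narrow_tin_center":("cyl",(.044,.020))}
def near(n,c,l,x,y,tol=.05):
    for d in vision.outline_of(n,l):
        p=d["point"];w=back(c,[p[1],p[0]],.015)[0]
        if np.hypot(w[0]-x,w[1]-y)<tol: return d["mask"]
E
python3 - <<'E'
from fit import *
G={"large_block_center":(.44,-.08),"medium_block_center":(.574,-.086),"small_block_center":(.68,-.008),"wide_tin_center":(.448,.087),"narrow_tin_center":(.56,.08)}
C={n:vision.camera(n) for n in("top","side")}
out={n:C[n]["frame"].copy() for n in C}
for l,(k,d) in D.items():
    obs={n:near(n,C[n],l,*G[l]) for n in C}
    for sel in(("top",),("side",),("top","side")):
        o=[(C[n],obs[n]) for n in sel if obs[n] is not None]
        if len(o)<len(sel): print(l,sel,"none");continue
        p,f=fit(o,k,d,(*G[l],None if k=="box" else 0));print(l,sel,p.round(4),round(f,3))
    for n in C: cv2.polylines(out[n],[np.int32(hull(C[n],verts(k,d,*p,0))*16)],True,(255,0,0),1,shift=4)
for l in("block_box_floor","tin_box_floor"):
    for n in C: print(l,n,[(d["point"],d["conf"],d["mask"].sum()) for d in vision.outline_of(n,l)])
c=dict(C["top"]);c["frame"]=out["top"];save(c,"top1.png",(140,340,230,400),4)
c["frame"]=C["top"]["frame"];save(c,"gb.png",(190,330,60,200),5);save(c,"wb.png",(190,330,420,560),4)
E
```

```text
large_block_center ('top',) [ 0.4387 -0.0737 -0.0127] 0.006
large_block_center ('side',) [ 0.4423 -0.0726 -0.0633] 0.006
large_block_center ('top', 'side') [ 0.4405 -0.0728  3.1228] 0.026
medium_block_center ('top',) [ 0.5716 -0.084   1.9195] 0.024
medium_block_center ('side',) [ 0.5761 -0.0842  1.9253] 0.016
medium_block_center ('top', 'side') [ 0.5739 -0.0841  1.9716] 0.074
small_block_center ('top',) [ 0.6821 -0.0036  1.9744] 0.021
small_block_center ('side',) [ 0.6846 -0.0026  1.9521] 0.021
small_block_center ('top', 'side') [ 0.6827 -0.0022  1.9408] 0.071
wide_tin_center ('top',) [0.4431 0.0871 0.2864] 0.032
wide_tin_center ('side',) [0.4444 0.0889 0.2941] 0.086
wide_tin_center ('top', 'side') [0.4439 0.0873 0.3201] 0.132
narrow_tin_center ('top',) [0.5594 0.084  0.2133] 0.059
narrow_tin_center ('side',) [0.5618 0.0874 0.0813] 0.054
narrow_tin_center ('top', 'side') [0.5598 0.0854 0.1638] 0.151
block_box_floor top [([258.6, 489.2], 0.74, np.int64(8720))]
block_box_floor side [([409.8, 337.4], 0.6, np.int64(15434))]
tin_box_floor top [([261.1, 128.0], 0.64, np.int64(7577))]
tin_box_floor side [([170.5, 273.9], 0.77, np.int64(3241))]
```

```bash
python3 - <<'E'
import cv2,numpy as np
a=cv2.imread("pics/gb.png");b=cv2.imread("pics/wb.png");a=cv2.resize(a,(400,400));b=cv2.resize(b,(400,400))
cv2.imwrite("pics/boxes.png",np.hstack([a,b]))
E
```

```text
(no output)
```

View pics/top1.png

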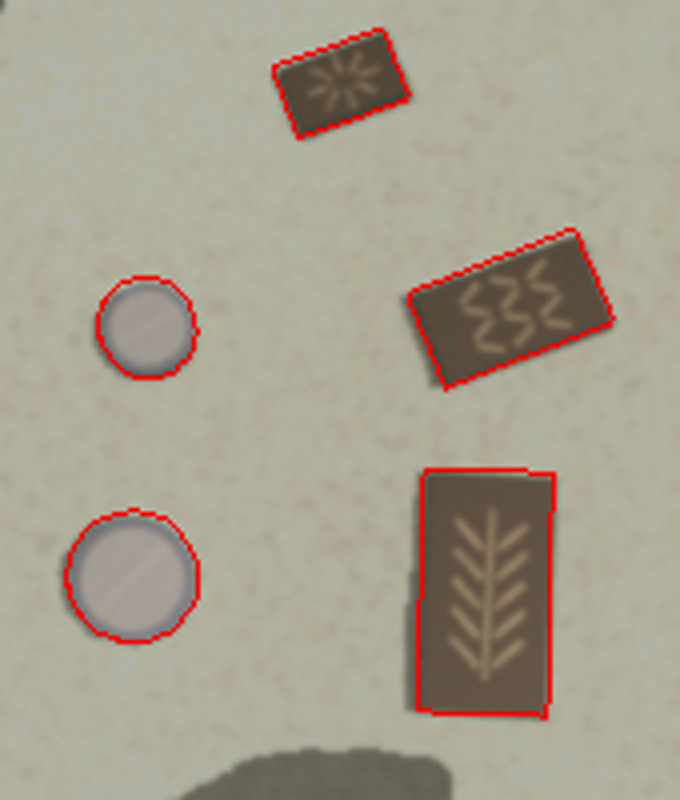

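View pics/boxes.png

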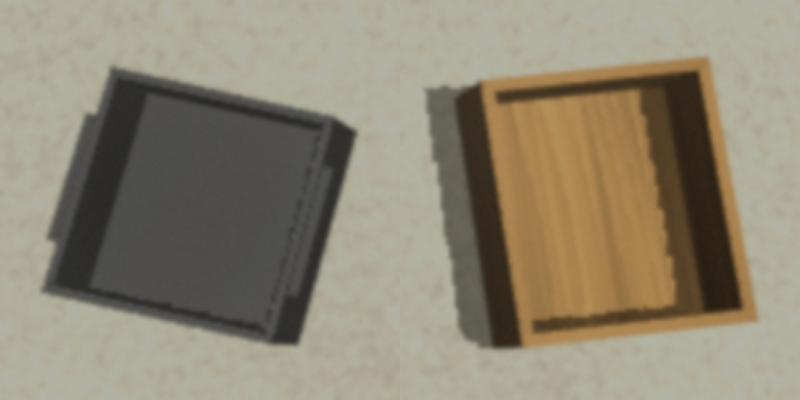

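The crop shows that the three outlined blocks are the brown ones with fitting sizes, so the medium block is the brown wave-patterned one. The box crop shows the rims: the grey box has ledges on its left and right, and the wooden box's longer side runs roughly along image vertical, i.e. world x.

```bash
python3 - <<'E'
from fit import *
C={n:vision.camera(n) for n in("top","side")}
out=C["top"]["frame"].copy();out2=C["side"]["frame"].copy()
for l,d,x0 in(("block_box_floor",(.166,.146,.058),(.49,-.325,0.1)),("tin_box_floor",(.142,.142,.053),(.48,.34,-.25))):
    o=[]
    for n in C:
        m=near(n,C[n],l,x0[0],x0[1],.08)
        m=m.astype(np.uint8);pts=cv2.findNonZero(m)
        if l[0]=="t" : m=cv2.morphologyEx(m,cv2.MORPH_OPEN,np.ones((9,9)))
        else:
            h=cv2.convexHull(pts);cv2.fillPoly(m,[h],1)
        o.append((C[n],m>0))
    for sel in([0],[1],[0,1]):
        p,f=fit([o[i] for i in sel],"box",d,x0);print(l,sel,p.round(4),round(f,3))
    for cc,oo in((C["top"],out),(C["side"],out2)):
        V=verts("box",d,*p,0);t=8 if l[0]=="b" else 6
        q=verts("box",(d[0]-2*t/1e3,d[1]-2*t/1e3,0),*p,d[2])[:4]
        for P in(V[4:],q): cv2.polylines(oo,[np.int32(np.array([proj(cc,v) for v in P])*16)],True,(255,0,0),1,shift=4)
# rim corners of grey box from crop
s=400/140;uv=np.array([[112,68],[335,118],[44,291],[270,343]])/s+[60,190]
w=back(C["top"],uv-.0,.053);print(w.round(4).tolist(),w.mean(0))
s=400/140;uv=np.array([[82,82],[309,58],[121,347],[356,319]])/s+[420,190]
w=back(C["top"],uv,.058);print(w.round(4).tolist(),w.mean(0))
a=cv2.resize(out[190:330,60:200],(400,400));b=cv2.resize(out[190:330,420:560],(400,400))
c=cv2.resize(out2[330:480,230:430],(400,300));e=cv2.resize(out2[135:210,225:325],(400,300))
cv2.imwrite("pics/boxes2.png",cv2.resize(np.vstack([np.hstack([a,b]),np.hstack([e,c])])[:,:,::-1],(680,595)))
E
```

```text
block_box_floor [0] [ 0.4912 -0.3227  0.1297] 0.003
block_box_floor [1] [ 0.4942 -0.3223  0.13  ] 0.003
block_box_floor [0, 1] [ 0.4925 -0.3222  0.1345] 0.011
tin_box_floor [0] [ 0.4765  0.3248 -0.1878] 0.012
tin_box_floor [1] [ 0.4806  0.3267 -0.1829] 0.006
tin_box_floor [0, 1] [ 0.4782  0.3244 -0.2059] 0.032
[[0.5583, 0.375, 0.053], [0.5301, 0.2368, 0.053], [0.4212, 0.4023, 0.053], [0.3929, 0.2661, 0.053]] [0.47562451 0.32004751 0.053     ]
[[0.5628, -0.2419, 0.058], [0.5815, -0.3857, 0.058], [0.4001, -0.2611, 0.058], [0.4196, -0.4055, 0.058]] [ 0.49100271 -0.32355799  0.058     ]
```

View pics/boxes2.png

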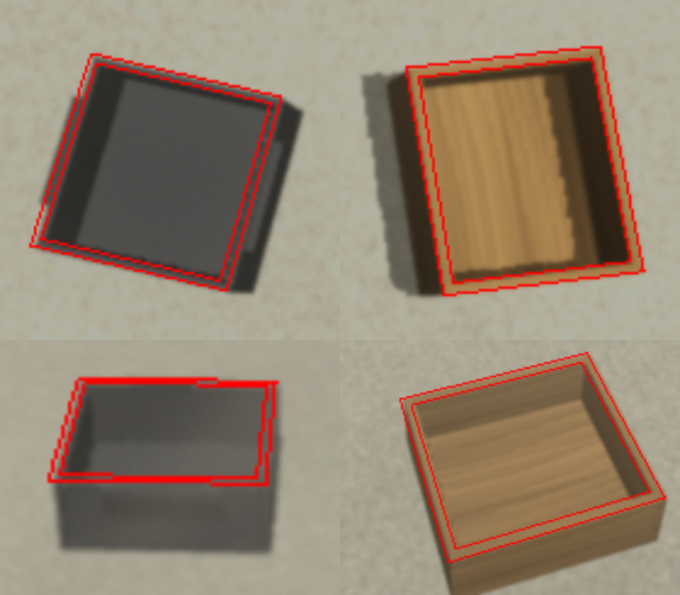

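```bash
cat > go.py <<'E'
import sys
from h import *
def go(x,y,z,a,p=None):
    o=robot.get_obs();q=o["tool_rot"];a0=2*np.arctan2(q[1],q[0]);P=o["position"]
    d=np.array([x,y,z])-P;X=np.array([np.cos(a0),np.sin(a0)]);Y=np.array([X[1],-X[0]])
    t=-(a-a0);t=(t+np.pi)%(2*np.pi)-np.pi
    r=np.array([d[:2]@X,d[:2]@Y,-d[2]])/.3
    print("row",r.round(4),round(t/2/np.pi,4),"rows>=",int(np.ceil(max(np.linalg.norm(d)/.0417,abs(np.degrees(t))/7.16))),"at",P.round(4),"a0",round(a0,4),"F",o["ft_force"].round(1),"w",round(o["grip_width"],4),"q6",o["q"][5].round(2),"t",round(o["time"],1))
if __name__=="__main__": go(*map(float,sys.argv[1:5]))
E
python3 go.py .4405 -.073 .12 -.03
```

```text
row [ 1.3619 -1.4832  0.3685] 0.0447 rows>= 15 at [ 0.1551 -0.6054  0.2305] a0 0.2508 F [-0.7  0.7  0.5] w 0.0872 q6 -0.18 t 2.2
```

```bash
python3 -m handwheel '[[0.68,-0.74,0.1,0],[0.68,-0.74,0.1,0],[0.68,-0.74,0.1,0],[0.68,-0.74,0.1,0],[0.68,-0.74,0.1,0],[0.68,-0.74,0.1,0],[0.68,-0.74,0.1,0],[0.68,-0.74,0.1,0],[0.68,-0.74,0.1,0]]' 100 20; python3 go.py .4405 -.073 .12 -.03
```

```text
time: 2.95
position: [0.2982, -0.3361, 0.2003]
tool_rot: [0.992, 0.127, -0.0, -0.001]
ft_force: [-0.8, 0.8, -0.5]
grip_width: 0.0873
grip_force: 0.0
row [ 0.6803 -0.7287  0.2678] 0.0454 rows>= 8 at [ 0.2982 -0.3361  0.2003] a0 0.2553 F [-0.8  0.8 -0.5] w 0.0873 q6 0.22 t 3.0
```

```bash
python3 -m handwheel '[[0.68,-0.73,0.267,0.0446],[0.68,-0.73,0.267,0.0446],[0.68,-0.73,0.267,0.0446],[0.68,-0.73,0.267,0.0446],[0.68,-0.73,0.267,0.0446],[0.68,-0.73,0.267,0.0446],[0.68,-0.73,0.267,0.0446],[0.68,-0.73,0.267,0.0446],[0.68,-0.73,0.267,0.0446],[0.68,-0.73,0.267,0.0446],[0.68,-0.73,0.267,0.0446]]' >/dev/null; python3 go.py .4405 -.073 .012 -.03
```

```text
row [-0.005  -0.0182  0.362 ] 0.0 rows>= 3 at [ 0.4418 -0.0785  0.1206] a0 -0.0299 F [ 0.1 -0.2  0.2] w 0.0871 q6 1.18 t 3.9
```

```bash
python3 -m handwheel '[[-0.005,-0.018,0.2,0],[-0.005,-0.018,0.2,0],[-0.005,-0.018,0.3,0],[-0.005,-0.018,0.362,0],[-0.005,-0.018,0.362,0],[-0.005,-0.018,0.362,0]]' >/dev/null; python3 go.py .4405 -.073 .012 -.03
```

```text
row [ 0.0034 -0.0015 -0.0021] -0.0004 rows>= 1 at [ 0.4395 -0.0734  0.0114] a0 -0.0325 F [-0.   0.3 -0. ] w 0.087 q6 1.19 t 4.4
```

Close, then lift.

```bash
python3 -m handwheel '[[0,0,0,0],[0,0,0,0],[0,0,0,0],[0,0,0,0],[0,0,0,0],[0,0,0,0],[0,0,0,0],[0,0,0,0]]' 0 20; python3 -m handwheel '[[0,0,-0.1,0],[0,0,-0.2,0],[0,0,-0.35,0],[0,0,-0.45,0],[0,0,-0.45,0]]'; python3 go.py .4925 -.3225 .147 .13
python3 - <<'E'
from fit import *
for n in("top","side"):
    c=vision.camera(n);save(c,n+"2.png")
E
```

```text
time: 5.03
position: [0.44, -0.0717, 0.0124]
tool_rot: [1.0, -0.015, 0.001, 0.0]
ft_force: [-0.3, -1.3, 5.9]
grip_width: 0.0574
grip_force: 20.0
time: 5.45
position: [0.4429, -0.0725, 0.1519]
tool_rot: [1.0, -0.014, 0.005, 0.002]
ft_force: [0.7, -0.6, -0.2]
grip_width: 0.058
grip_force: 20.0
row [0.1892 0.8282 0.0163] -0.0253 rows>= 7 at [ 0.4429 -0.0725  0.1519] a0 -0.0287 F [ 0.7 -0.6 -0.2] w 0.058 q6 1.19 t 5.5
```

View pics/side2.png

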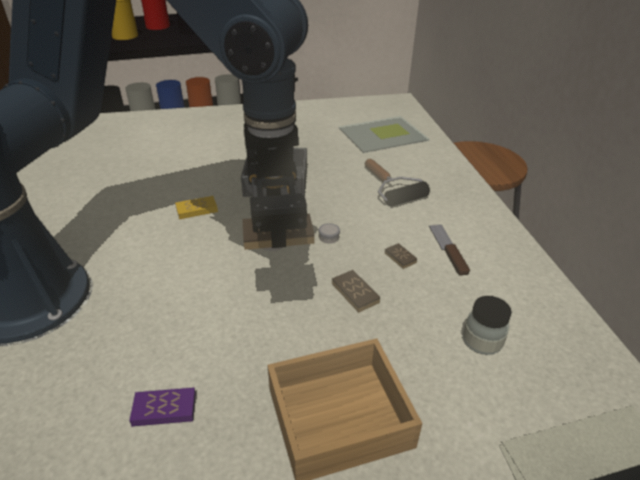

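The block is held level at (row 232, col 278).

```bash
python3 -m handwheel '[[0.188,0.822,0.016,-0.0253],[0.188,0.822,0.016,-0.0253],[0.188,0.822,0.016,-0.0253],[0.188,0.822,0.016,-0.0253],[0.188,0.822,0.016,-0.0253],[0.188,0.822,0.016,-0.0253],[0.188,0.822,0.016,-0.0253],[0.188,0.822,0.016,-0.0253],[0.188,0.822,0.016,-0.0253],[0.188,0.822,0.016,-0.0253],[0.188,0.822,0.016,-0.0253]]' >/dev/null; python3 go.py .4925 -.3225 .0215 .13
```

```text
row [0.0132 0.0198 0.3987] 0.0002 rows>= 3 at [ 0.4878 -0.3171  0.1411] a0 0.1311 F [ 0.6 -0.7 -0.4] w 0.0574 q6 0.67 t 6.5
```

```bash
python3 -m handwheel '[[0.013,0.02,0,0],[0.013,0.02,0.1,0],[0.013,0.02,0.2,0],[0.013,0.02,0.3,0],[0.013,0.02,0.35,0],[0.013,0.02,0.35,0],[0.013,0.02,0.35,0]]' >/dev/null; python3 go.py .4925 -.3225 .0212 .13
```

```text
row [-0.0024 -0.0066  0.0513] 0.0001 rows>= 1 at [ 0.4935 -0.3244  0.0366] a0 0.1305 F [-1.2 -0.7 -0.6] w 0.0577 q6 0.67 t 7.0
```

```bash
python3 -m handwheel '[[-0.003,-0.006,0.02,0],[-0.003,-0.006,0.04,0],[-0.003,-0.006,0.05,0],[-0.003,-0.006,0.05,0],[-0.003,-0.006,0.05,0]]'; python3 go.py .4925 -.3225 .0208 .13
```

```text
time: 7.47
position: [0.4924, -0.3236, 0.0224]
tool_rot: [0.998, 0.065, 0.0, 0.0]
ft_force: [-0.6, -0.1, -0.3]
grip_width: 0.0577
grip_force: 20.0
row [ 0.0009 -0.0035  0.0053] -0.0001 rows>= 1 at [ 0.4924 -0.3236  0.0224] a0 0.1295 F [-0.6 -0.1 -0.3] w 0.0577 q6 0.67 t 7.5
```

```bash
python3 -m handwheel '[[0.001,-0.003,0.005,0],[0.001,-0.003,0.006,0],[0.001,-0.003,0.006,0]]';python3 -m handwheel '[[0,0,0,0],[0,0,0,0],[0,0,0,0],[0,0,0,0]]' 84;python3 -m handwheel '[[0,0,-0.1,0],[0,0,-0.3,0],[0,0,-0.45,0],[0,0,-0.45,0],[0,0,-0.45,0]]' 84; python3 go.py .5740 -.0840 .1 1.922
```

```text
time: 7.72
position: [0.4925, -0.3226, 0.0204]
tool_rot: [0.998, 0.065, 0.0, 0.0]
ft_force: [-0.8, -0.2, 0.3]
grip_width: 0.058
grip_force: 20.0
time: 8.05
position: [0.4925, -0.3226, 0.0203]
tool_rot: [0.998, 0.065, 0.0, 0.0]
ft_force: [0.4, -0.2, -0.1]
grip_width: 0.0714
grip_force: 0.0
time: 8.47
position: [0.4954, -0.3252, 0.1612]
tool_rot: [0.998, 0.065, 0.004, 0.005]
ft_force: [0.4, -1.2, -0.1]
grip_width: 0.0729
grip_force: 0.0
row [ 0.3639 -0.7632  0.2041] -0.2853 rows>= 15 at [ 0.4954 -0.3252  0.1612] a0 0.1297 F [ 0.4 -1.2 -0.1] w 0.0729 q6 0.67 t 8.5
```

```bash
python3 -m handwheel '[[0.364,-0.763,0.1,-0.2853],[0.364,-0.763,0.1,-0.2853],[0.364,-0.763,0.1,-0.2853],[0.364,-0.763,0.1,-0.2853],[0.364,-0.763,0.1,-0.2853],[0.364,-0.763,0.1,-0.2853],[0.364,-0.763,0.1,-0.2853],[0.364,-0.763,0.1,-0.2853],[0.364,-0.763,0.2,-0.2853],[0.364,-0.763,0.2,-0.2853],[0.364,-0.763,0.2,-0.2853],[0.364,-0.763,0.2,-0.2853],[0.364,-0.763,0.2,-0.2853],[0.364,-0.763,0.2,-0.2853],[0.364,-0.763,0.2,-0.2853],[0.364,-0.763,0.2,-0.2853],[0.364,-0.763,0.2,-0.2853]]' >/dev/null; python3 go.py .5740 -.0840 .011 1.922
```

```text
row [-0.0125  0.0076  0.2785] -0.0002 rows>= 3 at [ 0.5706 -0.0813  0.0945] a0 1.9207 F [-0.4  0.5  0.3] w 0.0729 q6 -0.69 t 9.9
```

```bash
python3 - <<'E'
from fit import *
for n in("top","side"):
    c=vision.camera(n)
    m=near(n,c,"large_block_center",.4925,-.3225,.05)
    if m is None: print(n,"none");continue
    p,f=fit([(c,m)],*D["large_block_center"],(.4925,-.3225,.13),.008);print(n,p.round(4),round(f,3),m.sum())
save(c,"side3.png",(330,480,230,430),4)
E
```

```text
top none
side [ 0.4939 -0.3209  0.1229] 0.009 3581
```

View pics/side3.png

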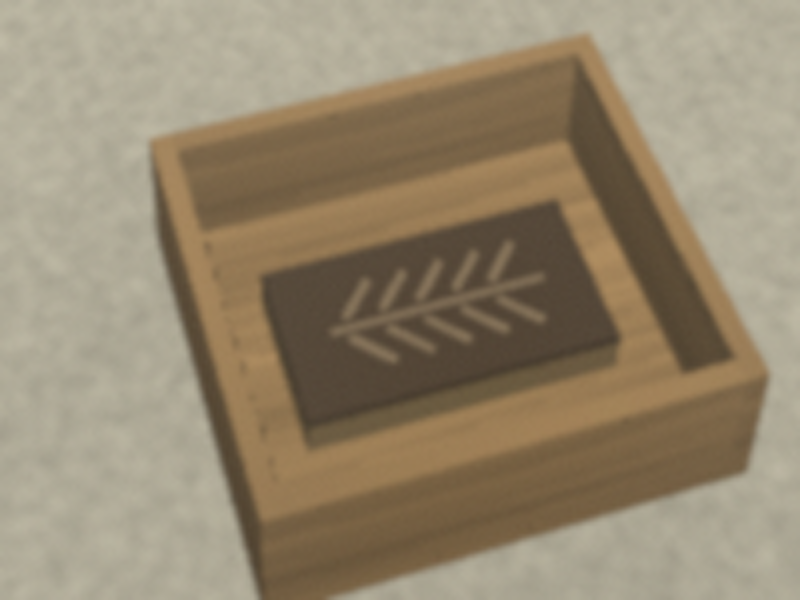

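The crop shows the large block flat, centred and aligned in the wooden box, at crop pixel (320, 440). The fit agrees to about 1.5 mm.

```bash
python3 -m handwheel '[[-0.012,0.008,0.1,0],[-0.012,0.008,0.2,0],[-0.012,0.008,0.25,0],[-0.012,0.008,0.277,0],[-0.012,0.008,0.277,0],[-0.012,0.008,0.277,0]]' >/dev/null; python3 go.py .5740 -.0842 .011 1.922
```

```text
row [ 0.0004 -0.0027  0.0041] -0.0 rows>= 1 at [ 0.5748 -0.084   0.0122] a0 1.9219 F [ 0.4 -0.3  0.4] w 0.0731 q6 -0.69 t 10.6
```

```bash
python3 -m handwheel '[[0,-0.002,0.002,0],[0,-0.002,0.002,0],[0,-0.002,0.002,0],[0,-0.002,0.002,0],[0,-0.002,0.002,0],[0,-0.002,0.002,0],[0,-0.002,0.002,0],[0,-0.002,0.002,0]]' 0 20; python3 -m handwheel '[[0,0,-0.1,0],[0,0,-0.2,0],[0,0,-0.35,0],[0,0,-0.45,0],[0,0,-0.45,0],[0,0,-0.45,0],[0,0,-0.45,0]]'; python3 go.py .4925 -.3225 .147 .13
```

```text
time: 11.25
position: [0.5744, -0.0843, 0.0121]
tool_rot: [0.573, 0.82, 0.0, 0.0]
ft_force: [-0.4, 0.7, 5.6]
grip_width: 0.0459
grip_force: 19.9
time: 11.83
position: [0.5732, -0.0839, 0.1459]
tool_rot: [0.573, 0.82, -0.0, -0.001]
ft_force: [-0.3, 0.2, -0.4]
grip_width: 0.046
grip_force: 19.9
row [-0.6541 -0.5264 -0.0035] 0.2852 rows>= 15 at [ 0.5732 -0.0839  0.1459] a0 1.9221 F [-0.3  0.2 -0.4] w 0.046 q6 -0.69 t 11.8
```

```bash
python3 -m handwheel '[[-0.654,-0.526,0,0.2852],[-0.654,-0.526,0,0.2852],[-0.654,-0.526,0,0.2852],[-0.654,-0.526,0,0.2852],[-0.654,-0.526,0,0.2852],[-0.654,-0.526,0,0.2852],[-0.654,-0.526,0,0.2852],[-0.654,-0.526,0,0.2852],[-0.654,-0.526,0,0.2852],[-0.654,-0.526,0,0.2852],[-0.654,-0.526,0,0.2852],[-0.654,-0.526,0,0.2852],[-0.654,-0.526,0,0.2852],[-0.654,-0.526,0,0.2852],[-0.654,-0.526,0,0.2852],[-0.654,-0.526,0,0.2852],[-0.654,-0.526,0,0.2852],[-0.654,-0.526,0,0.2852]]' >/dev/null; python3 go.py .4925 -.3225 .050 .13
```

```text
row [-0.0011  0.0011  0.3173] 0.0002 rows>= 3 at [ 0.4928 -0.3221  0.1452] a0 0.1312 F [ 0.1  0.3 -1. ] w 0.0458 q6 0.67 t 13.3
```

```bash
python3 -m handwheel '[[-0.001,0.001,0.1,0],[-0.001,0.001,0.2,0],[-0.001,0.001,0.3,0],[-0.001,0.001,0.317,0],[-0.001,0.001,0.317,0],[-0.001,0.001,0.317,0]]' >/dev/null; python3 go.py .4925 -.3225 .0383 .13
```

```text
row [-0.0029 -0.0031  0.045 ] 0.0001 rows>= 1 at [ 0.4935 -0.3233  0.0518] a0 0.1305 F [ 0.4 -1.1 -0.7] w 0.046 q6 0.67 t 13.8
```

```bash
python3 -m handwheel '[[-0.002,-0.002,0.02,0],[-0.002,-0.002,0.035,0],[-0.002,-0.002,0.042,0],[-0.002,-0.002,0.044,0],[-0.002,-0.002,0.044,0],[-0.002,-0.002,0.044,0]]'; python3 go.py .4925 -.3225 .0383 .13
```

```text
time: 14.33
position: [0.4926, -0.3227, 0.0386]
tool_rot: [0.998, 0.065, 0.0, 0.0]
ft_force: [-0.3, 0.5, -0.9]
grip_width: 0.0459
grip_force: 19.9
row [-0.0004 -0.0007  0.001 ] 0.0 rows>= 1 at [ 0.4926 -0.3227  0.0386] a0 0.1302 F [-0.3  0.5 -0.9] w 0.0459 q6 0.67 t 14.3
```

```bash
python3 -m handwheel '[[0,-0.001,0.002,0],[0,-0.001,0.003,0],[0,-0.001,0.003,0]]';python3 -m handwheel '[[0,0,0,0],[0,0,0,0],[0,0,0,0],[0,0,0,0]]' 72;python3 -m handwheel '[[0,0,-0.1,0],[0,0,-0.3,0],[0,0,-0.4,0],[0,0,-0.4,0],[0,0,-0.4,0],[0,0,-0.4,0],[0,0,-0.4,0]]' ; python3 go.py .6825 -.004 .12 1.96
```

```text
time: 14.58
position: [0.4927, -0.3225, 0.0381]
tool_rot: [0.998, 0.065, 0.0, 0.0]
ft_force: [-0.7, -0.2, 5.6]
grip_width: 0.0454
grip_force: 19.9
time: 14.92
position: [0.4923, -0.3221, 0.0371]
tool_rot: [0.998, 0.065, -0.0, -0.0]
ft_force: [-0.4, -0.2, 0.4]
grip_width: 0.0606
grip_force: 0.0
time: 15.5
position: [0.4913, -0.3212, 0.1556]
tool_rot: [0.998, 0.065, -0.001, -0.001]
ft_force: [0.1, 0.1, 0.3]
grip_width: 0.0628
grip_force: 0.0
row [ 0.7691 -0.9656  0.1187] -0.2912 rows>= 15 at [ 0.4913 -0.3212  0.1556] a0 0.1301 F [0.1 0.1 0.3] w 0.0628 q6 0.67 t 15.5
```

```bash
python3 -m handwheel '[[0.769,-0.966,0.118,-0.2912],[0.769,-0.966,0.118,-0.2912],[0.769,-0.966,0.118,-0.2912],[0.769,-0.966,0.118,-0.2912],[0.769,-0.966,0.118,-0.2912],[0.769,-0.966,0.118,-0.2912],[0.769,-0.966,0.118,-0.2912],[0.769,-0.966,0.118,-0.2912],[0.769,-0.966,0.118,-0.2912],[0.769,-0.966,0.118,-0.2912],[0.769,-0.966,0.118,-0.2912],[0.769,-0.966,0.118,-0.2912],[0.769,-0.966,0.118,-0.2912],[0.769,-0.966,0.118,-0.2912],[0.769,-0.966,0.118,-0.2912],[0.769,-0.966,0.118,-0.2912],[0.769,-0.966,0.118,-0.2912],[0.769,-0.966,0.118,-0.2912]]' >/dev/null; python3 go.py .6825 -.004 .011 1.96
python3 - <<'E'
from fit import *
c=vision.camera("side")
m=near("side",c,"medium_block_center",.4925,-.3225,.05)
if m is not None:
    p,f=fit([(c,m)],*D["medium_block_center"],(.4925,-.3225,.13),.026);print(p.round(4),round(f,3))
save(c,"side4.png",(330,480,230,430),4)
E
```

```text
row [2.900e-03 3.000e-04 3.644e-01] -0.0003 rows>= 3 at [ 0.6827 -0.0048  0.1203] a0 1.9579 F [-0.1  0.2 -1.6] w 0.0625 q6 -0.56 t 17.0
[ 0.4925 -0.3209  0.1325] 0.004
```

View pics/side4.png

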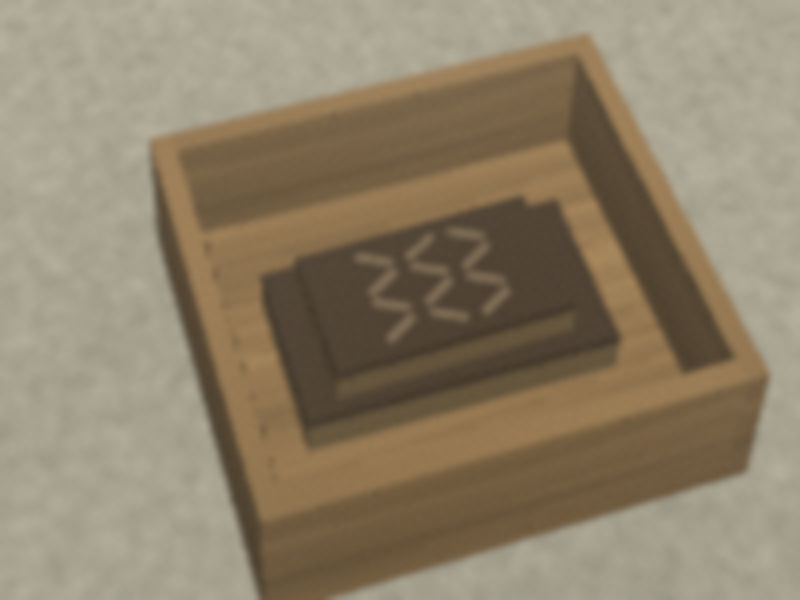

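The medium block sits centred on the large one, at crop pixel (290, 440), off by about 1.4 mm.

```bash
python3 -m handwheel '[[0.002,0,0.1,0],[0.002,0,0.2,0],[0.002,0,0.3,0],[0.002,0,0.34,0],[0.002,0,0.363,0],[0.002,0,0.363,0],[0.002,0,0.363,0],[0.002,0,0.363,0]]'; python3 -m handwheel '[[0,0,0,0],[0,0,0,0],[0,0,0,0],[0,0,0,0],[0,0,0,0],[0,0,0,0],[0,0,0,0],[0,0,0,0]]' 0 15; python3 -m handwheel '[[0,0,-0.1,0],[0,0,-0.2,0],[0,0,-0.35,0],[0,0,-0.45,0],[0,0,-0.45,0],[0,0,-0.45,0],[0,0,-0.45,0]]'; python3 go.py .4925 -.3225 .147 .13
```

```text
time: 17.77
position: [0.6849, -0.0046, 0.015]
tool_rot: [0.557, 0.83, 0.001, 0.002]
ft_force: [0.6, -1.2, -0.1]
grip_width: 0.0628
grip_force: 0.0
time: 18.43
position: [0.6835, -0.0044, 0.0133]
tool_rot: [0.557, 0.83, 0.0, 0.0]
ft_force: [-0.5, -0.6, 2.0]
grip_width: 0.034
grip_force: 15.0
time: 19.02
position: [0.6825, -0.0043, 0.1474]
tool_rot: [0.557, 0.83, -0.0, -0.001]
ft_force: [0.1, -0.2, -0.4]
grip_width: 0.0337
grip_force: 15.0
row [-0.7413 -0.9883  0.0013] 0.2912 rows>= 15 at [ 0.6825 -0.0043  0.1474] a0 1.9599 F [ 0.1 -0.2 -0.4] w 0.0337 q6 -0.56 t 19.0
```

```bash
python3 -m handwheel '[[-0.741,-0.988,0,0.2912],[-0.741,-0.988,0,0.2912],[-0.741,-0.988,0,0.2912],[-0.741,-0.988,0,0.2912],[-0.741,-0.988,0,0.2912],[-0.741,-0.988,0,0.2912],[-0.741,-0.988,0,0.2912],[-0.741,-0.988,0,0.2912],[-0.741,-0.988,0,0.2912],[-0.741,-0.988,0,0.2912],[-0.741,-0.988,0,0.2912],[-0.741,-0.988,0,0.2912],[-0.741,-0.988,0,0.2912],[-0.741,-0.988,0,0.2912],[-0.741,-0.988,0,0.2912],[-0.741,-0.988,0,0.2912],[-0.741,-0.988,0,0.2912],[-0.741,-0.988,0,0.2912],[-0.741,-0.988,0,0.2912]]' >/dev/null; python3 go.py .492 -.3225 .066 .13
```

```text
row [-0.0037  0.0007  0.2709] 0.0002 rows>= 2 at [ 0.4931 -0.3221  0.1473] a0 0.1314 F [-0.6 -0.4 -0.3] w 0.0338 q6 0.67 t 20.6
```

```bash
python3 -m handwheel '[[-0.003,0,0.1,0],[-0.003,0,0.2,0],[-0.003,0,0.25,0],[-0.003,0,0.27,0],[-0.003,0,0.27,0],[-0.003,0,0.27,0],[-0.003,0,0.27,0]]' >/dev/null; python3 go.py .492 -.3225 .0542 .13
```

```text
row [-0.0041 -0.0035  0.0468] 0.0001 rows>= 1 at [ 0.4934 -0.3234  0.0682] a0 0.1304 F [-0.3  0.8  0.9] w 0.0339 q6 0.67 t 21.2
```

```bash
python3 -m handwheel '[[-0.003,-0.002,0.02,0],[-0.003,-0.002,0.035,0],[-0.003,-0.002,0.042,0],[-0.003,-0.002,0.045,0],[-0.003,-0.002,0.045,0],[-0.003,-0.002,0.045,0],[-0.003,-0.002,0.045,0]]'; python3 go.py .492 -.3225 .0542 .13
```

```text
time: 21.77
position: [0.4914, -0.322, 0.0542]
tool_rot: [0.998, 0.065, -0.0, -0.0]
ft_force: [-1.3, 0.6, 6.0]
grip_width: 0.0337
grip_force: 15.0
row [0.0016 0.0019 0.    ] 0.0 rows>= 1 at [ 0.4914 -0.322   0.0542] a0 0.1302 F [-1.3  0.6  6. ] w 0.0337 q6 0.67 t 21.8
```

Contact (6 N). Release.

```bash
python3 -m handwheel '[[0,0,0,0],[0,0,0,0],[0,0,0,0],[0,0,0,0],[0,0,0,0]]' 60;python3 -m handwheel '[[0,0,-0.1,0],[0,0,-0.3,0],[0,0,-0.4,0],[0,0,-0.4,0],[0,0,-0.4,0],[0,0,-0.4,0]]' ; python3 go.py .47 -.1 .16 1.37;python3 go.py .4438 .0875 .12 1.37
```

```text
time: 22.18
position: [0.4915, -0.3221, 0.0533]
tool_rot: [0.998, 0.065, -0.0, -0.0]
ft_force: [-0.7, 0.6, 0.2]
grip_width: 0.0505
grip_force: 0.0
time: 22.68
position: [0.4913, -0.3219, 0.1735]
tool_rot: [0.998, 0.065, 0.0, 0.0]
ft_force: [-0.2, 0.4, -1.1]
grip_width: 0.0523
grip_force: 0.0
row [ 0.0256 -0.7426  0.0452] -0.1973 rows>= 10 at [ 0.4913 -0.3219  0.1735] a0 0.1302 F [-0.2  0.4 -1.1] w 0.0523 q6 0.67 t 22.7
row [ 0.0201 -1.3737  0.1785] -0.1973 rows>= 10 at [ 0.4913 -0.3219  0.1735] a0 0.1302 F [-0.2  0.4 -1.1] w 0.0523 q6 0.67 t 22.7
```

```bash
python3 -m handwheel '[[0.025,-0.743,0.045,-0.1973],[0.025,-0.743,0.045,-0.1973],[0.025,-0.743,0.045,-0.1973],[0.025,-0.743,0.045,-0.1973],[0.025,-0.743,0.045,-0.1973],[0.025,-0.743,0.045,-0.1973],[0.025,-0.743,0.045,-0.1973],[0.025,-0.743,0.045,-0.1973],[0.025,-0.743,0.045,-0.1973],[0.025,-0.743,0.045,-0.1973],[0.025,-0.743,0.045,-0.1973],[0.025,-0.743,0.045,-0.1973],[0.025,-0.743,0.045,-0.1973]]' 100 >/dev/null; python3 go.py .4438 .0875 .12 1.37
python3 - <<'E'
from fit import *
for n in("top","side"):
    c=vision.camera(n)
    m=near(n,c,"small_block_center",.4925,-.3225,.05)
    if m is not None:
        p,f=fit([(c,m)],*D["small_block_center"],(.4925,-.3225,.13),.041);print(n,p.round(4),round(f,3))
save(c,"side5.png",(330,480,230,430),4)
E
```

```text
row [ 0.5944 -0.2093  0.1296] -0.0004 rows>= 5 at [ 0.4692 -0.0998  0.1589] a0 1.3672 F [-0.2  0.2 -0.2] w 0.0872 q6 -0.24 t 23.8
side [ 0.4919 -0.3207  0.1606] 0.01
```

View pics/side5.png

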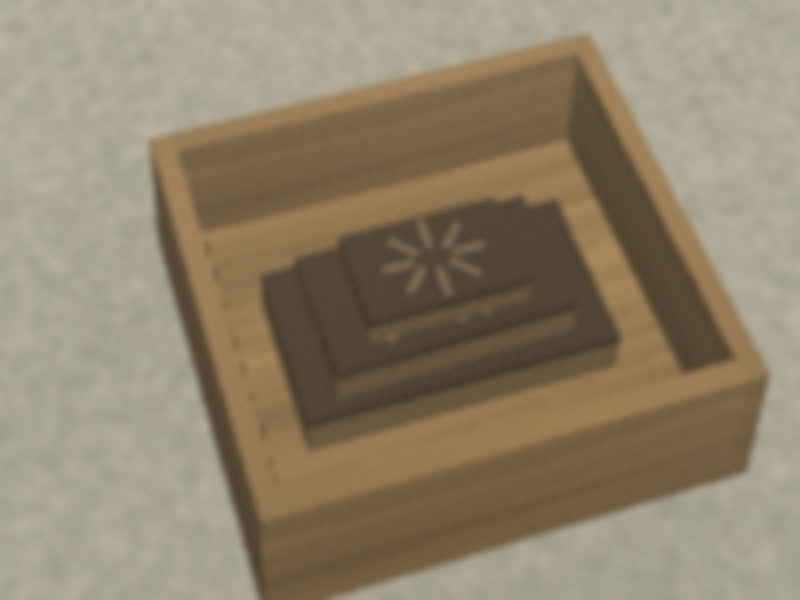

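All three blocks are stacked, centred and below the rim; the small one is at crop pixel (260, 435). Now the wide tin.

```bash
python3 -m handwheel '[[0.594,-0.209,0.129,0],[0.594,-0.209,0.129,0],[0.594,-0.209,0.129,0],[0.594,-0.209,0.129,0],[0.594,-0.209,0.129,0],[0.594,-0.209,0.129,0],[0.594,-0.209,0.2,0],[0.594,-0.209,0.3,0],[0.594,-0.209,0.4,0],[0.594,-0.209,0.46,0],[0.594,-0.209,0.48,0],[0.594,-0.209,0.48,0],[0.594,-0.209,0.48,0]]' >/dev/null; python3 go.py .4438 .0875 .013 1.37
```

```text
row [ 0.0025 -0.0035  0.0112] -0.0001 rows>= 1 at [0.4447 0.0866 0.0164] a0 1.3691 F [0.1 0.1 0.6] w 0.0872 q6 0.15 t 25.1
```

```bash
python3 -m handwheel '[[0.002,-0.003,0.008,0],[0.002,-0.003,0.008,0],[0.002,-0.003,0.008,0],[0.002,-0.003,0.008,0],[0.002,-0.003,0.008,0],[0.002,-0.003,0.008,0],[0.002,-0.003,0.008,0],[0.002,-0.003,0.008,0],[0.002,-0.003,0.008,0]]' 0 20; python3 -m handwheel '[[0,0,-0.1,0],[0,0,-0.2,0],[0,0,-0.35,0],[0,0,-0.45,0],[0,0,-0.45,0],[0,0,-0.45,0],[0,0,-0.45,0]]'; python3 go.py .478 .3215 .147 1.373
```

```text
time: 25.8
position: [0.4438, 0.0878, 0.0141]
tool_rot: [0.774, 0.633, 0.0, 0.0]
ft_force: [0.4, -0.3, 5.8]
grip_width: 0.0575
grip_force: 20.0
time: 26.38
position: [0.4426, 0.0878, 0.1482]
tool_rot: [0.774, 0.633, -0.0, -0.0]
ft_force: [-0.7, 0.0, -1.0]
grip_width: 0.0576
grip_force: 20.0
row [ 0.7869 -0.0399  0.0039] -0.0005 rows>= 6 at [0.4426 0.0878 0.1482] a0 1.3699 F [-0.7  0.  -1. ] w 0.0576 q6 0.15 t 26.4
```

```bash
python3 -m handwheel '[[0.787,-0.04,0,0],[0.787,-0.04,0,0],[0.787,-0.04,0,0],[0.787,-0.04,0,0],[0.787,-0.04,0,0],[0.787,-0.04,0,0],[0.787,-0.04,0,0],[0.787,-0.04,0,0],[0.787,-0.04,0,0],[0.787,-0.04,0.1,0],[0.787,-0.04,0.2,0],[0.787,-0.04,0.3,0],[0.787,-0.04,0.37,0],[0.787,-0.04,0.37,0],[0.787,-0.04,0.37,0],[0.787,-0.04,0.37,0]]' >/dev/null; python3 go.py .478 .3215 .0203 1.373
```

```text
row [ 0.0016 -0.005   0.06  ] -0.0007 rows>= 1 at [0.4794 0.3207 0.0383] a0 1.3684 F [ 0.5 -0.1 -0. ] w 0.0575 q6 0.6 t 27.7
```

```bash
python3 -m handwheel '[[0.001,-0.002,0.02,0],[0.001,-0.002,0.04,0],[0.001,-0.002,0.055,0],[0.001,-0.002,0.058,0],[0.001,-0.002,0.058,0],[0.001,-0.002,0.058,0]]'; python3 go.py .478 .3215 .0203 1.373
```

```text
time: 28.22
position: [0.4783, 0.322, 0.0204]
tool_rot: [0.774, 0.633, 0.0, 0.0]
ft_force: [0.2, 0.4, -1.0]
grip_width: 0.0577
grip_force: 20.0
row [-0.0019 -0.0007  0.0002] -0.0005 rows>= 1 at [0.4783 0.322  0.0204] a0 1.3699 F [ 0.2  0.4 -1. ] w 0.0577 q6 0.6 t 28.2
```

```bash
python3 -m handwheel '[[0,0,0.002,0],[0,0,0.002,0],[0,0,0.002,0]]';python3 -m handwheel '[[0,0,0,0],[0,0,0,0],[0,0,0,0],[0,0,0,0],[0,0,0,0]]' 84;python3 -m handwheel '[[0,0,-0.1,0],[0,0,-0.3,0],[0,0,-0.4,0],[0,0,-0.4,0],[0,0,-0.4,0],[0,0,-0.4,0]]' ; python3 go.py .5597 .0852 .12 1.37
```

```text
time: 28.47
position: [0.4784, 0.3221, 0.0201]
tool_rot: [0.774, 0.633, 0.0, 0.0]
ft_force: [-0.9, -0.2, 3.9]
grip_width: 0.0575
grip_force: 20.0
time: 28.88
position: [0.4782, 0.3219, 0.0194]
tool_rot: [0.774, 0.633, -0.0, -0.0]
ft_force: [0.2, -0.4, -0.3]
grip_width: 0.0726
grip_force: 0.0
time: 29.38
position: [0.478, 0.3218, 0.1397]
tool_rot: [0.774, 0.633, 0.0, 0.0]
ft_force: [-0.1, -0.4, -0.1]
grip_width: 0.0733
grip_force: 0.0
row [-0.7185  0.4243  0.0657] -0.0 rows>= 7 at [0.478  0.3218 0.1397] a0 1.3699 F [-0.1 -0.4 -0.1] w 0.0733 q6 0.6 t 29.4
```

```bash
python3 -m handwheel '[[-0.718,0.424,0.065,0],[-0.718,0.424,0.065,0],[-0.718,0.424,0.065,0],[-0.718,0.424,0.065,0],[-0.718,0.424,0.065,0],[-0.718,0.424,0.065,0],[-0.718,0.424,0.065,0],[-0.718,0.424,0.065,0],[-0.718,0.424,0.065,0],[-0.718,0.424,0.065,0],[-0.718,0.424,0.065,0]]' >/dev/null; python3 go.py .5597 .0852 .012 1.37
python3 - <<'E'
from fit import *
I=[]
for n,cr in(("top",(190,330,60,200)),("side",(125,215,220,330))):
    c=vision.camera(n)
    m=near(n,c,"wide_tin_center",.478,.3215,.05)
    if m is not None:
        p,f=fit([(c,m)],*D["wide_tin_center"],(.478,.3215,0),.006);print(n,p.round(4),round(f,3))
    f=c["frame"][cr[0]:cr[1],cr[2]:cr[3],::-1];I.append(cv2.resize(f,(400,int(400*f.shape[0]/f.shape[1])),interpolation=2))
h=max(i.shape[0] for i in I)
cv2.imwrite("pics/gb2.png",np.hstack([cv2.copyMakeBorder(i,0,h-i.shape[0],0,0,0) for i in I]))
E
```

```text
row [-0.0056  0.0047  0.3584] 0.0003 rows>= 3 at [0.5586 0.0871 0.1195] a0 1.3722 F [-0.4 -0.6 -0. ] w 0.0731 q6 0.16 t 30.3
```

View pics/gb2.png

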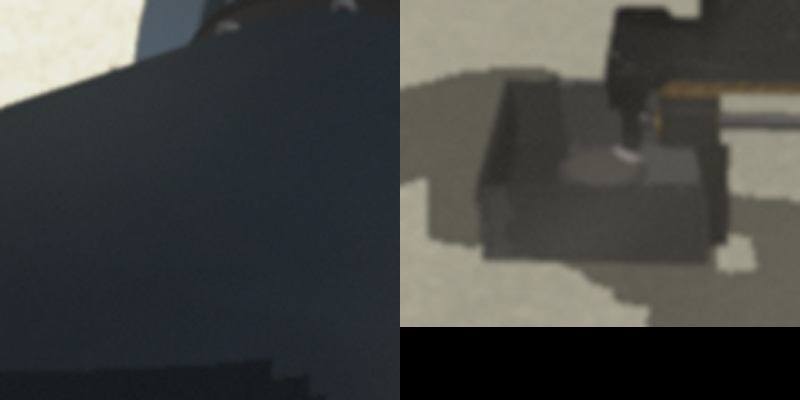

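The crops show the arm hiding most of the grey box, with the tin upright in it at about side-crop pixel (165, 600). I'll pick up the narrow tin first and then look from further away.

```bash
python3 -m handwheel '[[-0.005,0.003,0.1,0],[-0.005,0.003,0.2,0],[-0.005,0.003,0.3,0],[-0.005,0.003,0.34,0],[-0.005,0.003,0.357,0],[-0.005,0.003,0.357,0],[-0.005,0.003,0.357,0],[-0.005,0.003,0.357,0]]'; python3 go.py .5597 .0852 .012 1.37; python3 -m handwheel '[[0,0,0,0],[0,0,0,0],[0,0,0,0],[0,0,0,0],[0,0,0,0],[0,0,0,0],[0,0,0,0],[0,0,0,0]]' 0 20; python3 -m handwheel '[[0,0,-0.1,0],[0,0,-0.2,0],[0,0,-0.35,0],[0,0,-0.45,0],[0,0,-0.45,0],[0,0,-0.45,0],[0,0,-0.45,0]]'; python3 go.py .5 -.18 .17 1.37
```

```text
time: 31.17
position: [0.5618, 0.0839, 0.0146]
tool_rot: [0.774, 0.633, 0.001, 0.001]
ft_force: [-1.3, -0.7, -0.6]
grip_width: 0.0728
grip_force: 0.0
row [ 0.0029 -0.0076  0.0086] 0.0 rows>= 1 at [0.5618 0.0839 0.0146] a0 1.37 F [-1.3 -0.7 -0.6] w 0.0728 q6 0.15 t 31.2
time: 31.83
position: [0.5606, 0.0838, 0.0132]
tool_rot: [0.774, 0.633, 0.0, 0.0]
ft_force: [-0.8, -0.1, 2.3]
grip_width: 0.0437
grip_force: 20.0
time: 32.42
position: [0.5596, 0.0838, 0.1474]
tool_rot: [0.774, 0.633, -0.001, -0.001]
ft_force: [-0.0, -0.2, -0.8]
grip_width: 0.0435
grip_force: 20.0
row [-0.9014 -0.019  -0.0753] -0.0 rows>= 7 at [0.5596 0.0838 0.1474] a0 1.3698 F [-0.  -0.2 -0.8] w 0.0435 q6 0.15 t 32.4
```

```bash
python3 -m handwheel '[[-0.9,-0.02,-0.07,0],[-0.9,-0.02,-0.07,0],[-0.9,-0.02,-0.07,0],[-0.9,-0.02,-0.07,0],[-0.9,-0.02,-0.07,0],[-0.9,-0.02,-0.07,0],[-0.9,-0.02,-0.07,0],[-0.9,-0.02,-0.07,0],[-0.9,-0.02,-0.07,0],[-0.9,-0.02,-0.07,0],[-0.9,-0.02,-0.07,0]]' >/dev/null; python3 go.py .478 .3215 .15 1.37
python3 - <<'E'
from fit import *
I=[]
for n,cr in(("top",(190,330,60,200)),("side",(125,215,220,330))):
    c=vision.camera(n)
    m=near(n,c,"wide_tin_center",.478,.3215,.05)
    if m is not None:
        p,f=fit([(c,m)],*D["wide_tin_center"],(.478,.3215,0),.006);print(n,p.round(4),round(f,3))
    f=c["frame"][cr[0]:cr[1],cr[2]:cr[3],::-1];I.append(cv2.resize(f,(400,int(400*f.shape[0]/f.shape[1])),interpolation=2))
h=max(i.shape[0] for i in I)
cv2.imwrite("pics/gb3.png",np.hstack([cv2.copyMakeBorder(i,0,h-i.shape[0],0,0,0) for i in I]))
E
```

```text
row [ 1.6166 -0.4019  0.0596] 0.0002 rows>= 12 at [ 0.5001 -0.1778  0.1679] a0 1.3713 F [-0.2  0.8 -0.2] w 0.0431 q6 -0.35 t 33.3
side [ 0.4801  0.3466 -0.5285] 0.661
```

View pics/gb3.png

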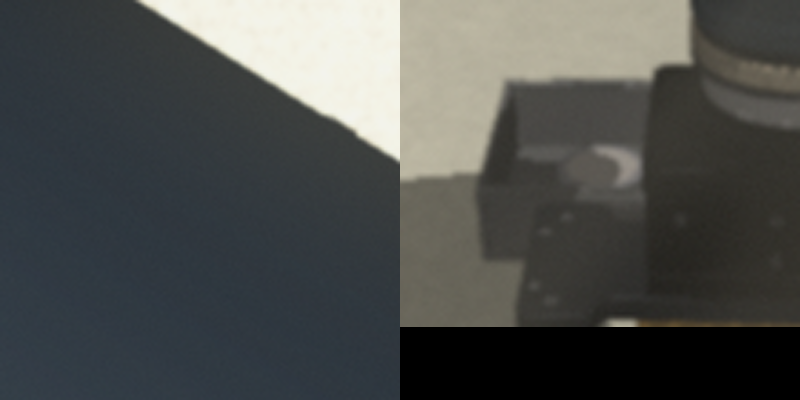

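The side crop shows the wide tin upright in the grey box near crop pixel (167, 602), partly hidden. The narrow tin goes to the same TCP point, less its small grip offset.

```bash
python3 -m handwheel '[[0.808,-0.2,0.03,0],[0.808,-0.2,0.03,0],[0.808,-0.2,0.03,0],[0.808,-0.2,0.03,0],[0.808,-0.2,0.03,0],[0.808,-0.2,0.03,0],[0.808,-0.2,0.03,0],[0.808,-0.2,0.03,0],[0.808,-0.2,0.03,0]]' >/dev/null; python3 go.py .4782 .3208 .15 1.37
```

```text
row [ 0.8103 -0.2051  0.0341] 0.0003 rows>= 7 at [0.4905 0.0703 0.1602] a0 1.372 F [ 0.3 -0.8 -0.4] w 0.0438 q6 0.12 t 34.3
```

```bash
python3 -m handwheel '[[0.81,-0.205,0.034,0],[0.81,-0.205,0.034,0],[0.81,-0.205,0.034,0],[0.81,-0.205,0.034,0],[0.81,-0.205,0.034,0],[0.81,-0.205,0.034,0],[0.81,-0.205,0.034,0],[0.81,-0.205,0.034,0],[0.81,-0.205,0.034,0],[0.81,-0.205,0.1,0],[0.81,-0.205,0.2,0],[0.81,-0.205,0.3,0],[0.81,-0.205,0.34,0],[0.81,-0.205,0.34,0],[0.81,-0.205,0.34,0],[0.81,-0.205,0.34,0],[0.81,-0.205,0.34,0]]' >/dev/null; python3 go.py .4782 .3208 .0414 1.37
```

```text
row [ 0.0001 -0.0062  0.0613] -0.0001 rows>= 1 at [0.48   0.3204 0.0598] a0 1.3691 F [-0.6  0.1 -0.1] w 0.0435 q6 0.6 t 35.7
```

```bash
python3 -m handwheel '[[0,-0.004,0.02,0],[0,-0.004,0.04,0],[0,-0.004,0.055,0],[0,-0.004,0.058,0],[0,-0.004,0.058,0],[0,-0.004,0.058,0],[0,-0.004,0.058,0]]'; python3 go.py .4782 .3208 .0414 1.37
```

```text
time: 36.28
position: [0.4772, 0.3207, 0.0409]
tool_rot: [0.774, 0.633, -0.0, -0.0]
ft_force: [-0.5, -0.6, 4.9]
grip_width: 0.0433
grip_force: 20.0
row [ 0.001   0.0031 -0.0017] 0.0 rows>= 1 at [0.4772 0.3207 0.0409] a0 1.3703 F [-0.5 -0.6  4.9] w 0.0433 q6 0.6 t 36.3
```

```bash
python3 -m handwheel '[[0,0,-0.01,0],[0.001,0.003,-0.01,0],[0.001,0.003,-0.01,0],[0.001,0.003,0,0],[0.001,0.003,0,0],[0.001,0.003,0,0]]';python3 -m handwheel '[[0,0,0,0],[0,0,0,0],[0,0,0,0],[0,0,0,0],[0,0,0,0]]' 72;python3 -m handwheel '[[0,0,-0.1,0],[0,0,-0.3,0],[0,0,-0.5,0],[0,0,-0.5,0],[0,0,-0.5,0],[0,0,-0.5,0]]' ; python3 go.py .36 .06 .19 1.37;python3 go.py .2 -.5 .23 1.37
```

```text
time: 36.78
position: [0.4788, 0.3209, 0.0407]
tool_rot: [0.774, 0.633, 0.0, 0.0]
ft_force: [0.5, 0.3, 2.5]
grip_width: 0.0435
grip_force: 20.0
time: 37.2
position: [0.4781, 0.3206, 0.0404]
tool_rot: [0.774, 0.633, -0.0, -0.0]
ft_force: [-0.6, -0.2, -0.4]
grip_width: 0.0612
grip_force: 0.0
time: 37.7
position: [0.4797, 0.3213, 0.1933]
tool_rot: [0.774, 0.633, 0.003, 0.001]
ft_force: [0.9, -0.4, 0.2]
grip_width: 0.0628
grip_force: 0.0
row [-0.9332 -0.2173  0.011 ] -0.0 rows>= 7 at [0.4797 0.3213 0.1933] a0 1.3699 F [ 0.9 -0.4  0.2] w 0.0628 q6 0.6 t 37.7
row [-2.8687 -0.3675 -0.1224] -0.0 rows>= 21 at [0.4797 0.3213 0.1933] a0 1.3699 F [ 0.9 -0.4  0.2] w 0.0628 q6 0.6 t 37.7
```

```bash
python3 -m handwheel '[[-0.96,0,-0.04,0],[-0.96,0,-0.04,0],[-0.96,0,-0.04,0],[-0.96,0,-0.04,0],[-0.96,0,-0.04,0],[-0.96,0,-0.04,0],[-0.96,0,-0.04,0],[-0.96,0,-0.04,0],[-0.96,0,-0.04,0]]' >/dev/null; python3 -m handwheel '[[-0.96,0,-0.04,0],[-0.96,0,-0.04,0],[-0.96,0,-0.04,0],[-0.96,0,-0.04,0],[-0.96,0,-0.04,0],[-0.96,0,-0.04,0],[-0.96,0,-0.04,0],[-0.96,0,-0.04,0],[-0.96,0,-0.04,0]]' >/dev/null;python3 -m handwheel '[[-0.96,-0.37,-0.04,0],[-0.96,-0.37,-0.04,0],[-0.96,-0.37,-0.04,0],[-0.96,-0.37,-0.04,0],[-0.96,-0.37,-0.04,0],[-0.96,-0.37,-0.04,0],[-0.96,-0.37,-0.04,0],[-0.96,-0.37,-0.04,0],[-0.96,-0.37,-0.04,0],[-0.96,-0.37,-0.04,0]]'
python3 - <<'E'
from fit import *
I=[]
for n,cr in(("top",(190,330,60,200)),("side",(125,215,220,330))):
    c=vision.camera(n);out=c["frame"].copy()
    for l,z in(("wide_tin_center",.006),("narrow_tin_center",.028)):
        m=near(n,c,l,.478,.3215,.05)
        if m is not None:
            p,f=fit([(c,m)],*D[l],(.478,.3215,0),z);print(n,l,p.round(4),round(f,3))
    f=out[cr[0]:cr[1],cr[2]:cr[3],::-1];I.append(cv2.resize(f,(400,int(400*f.shape[0]/f.shape[1])),interpolation=2))
h=max(i.shape[0] for i in I)
cv2.imwrite("pics/gb4.png",np.hstack([cv2.copyMakeBorder(i,0,h-i.shape[0],0,0,0) for i in I]))
E
```

```text
time: 40.03
position: [0.1986, -0.5018, 0.2255]
tool_rot: [0.774, 0.633, 0.001, -0.001]
ft_force: [0.0, 0.6, -0.4]
grip_width: 0.0628
grip_force: 0.0
top wide_tin_center [0.473  0.3168 0.2806] 1.528
top narrow_tin_center [0.4754 0.3223 0.1798] 0.041
side wide_tin_center [ 0.4809  0.3451 -0.2904] 3.872
```

View pics/gb4.png

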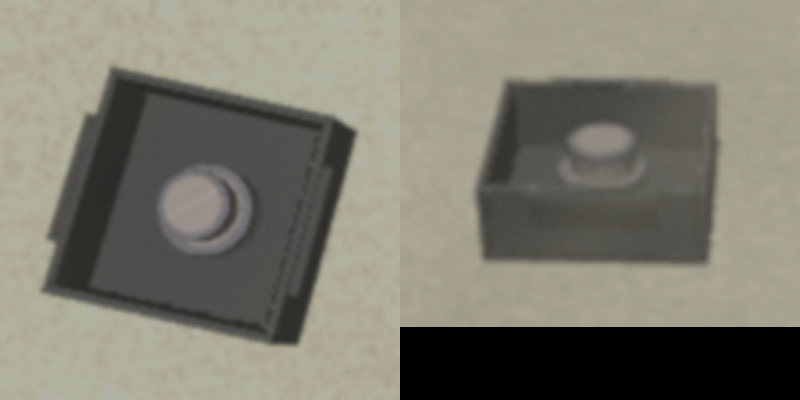

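```bash
python3 - <<'E'
from fit import *
c=vision.camera("top");s=400/140
for n,uv,z in(("narrow",(193.5,201.5),.048),("wide",(206,210),.028)):
    print(n,back(c,np.array(uv)/s+[60,190],z).round(4))
out=cv2.resize(c["frame"][190:330,60:200],(800,800),interpolation=2)[100:700,100:700]
for r,z in((.022,.048),(.029,.028),):
    for k,col in((verts("cyl",(2*r,0),.4757,.3215,0,z)[:40],(255,0,0)),):
        uv=(np.array([proj(c,v) for v in k])-[60,190])*800/140-100+2
        cv2.polylines(out,[np.int32(uv)],True,col,1)
cv2.imwrite("pics/gb5.png",out[:,:,::-1])
# floor corners seen in top crop
print(back(c,np.array([[147,95],[322,130],[91,290],[266,325]])/s+[60,190],.006).round(4).tolist())
E
```

```text
narrow [[0.4774 0.3204 0.048 ]]
wide [[0.4744 0.32   0.028 ]]
[[0.5509, 0.3725, 0.006], [0.5304, 0.2582, 0.006], [0.4244, 0.3963, 0.006], [0.4045, 0.2847, 0.006]]
```

View pics/gb5.png

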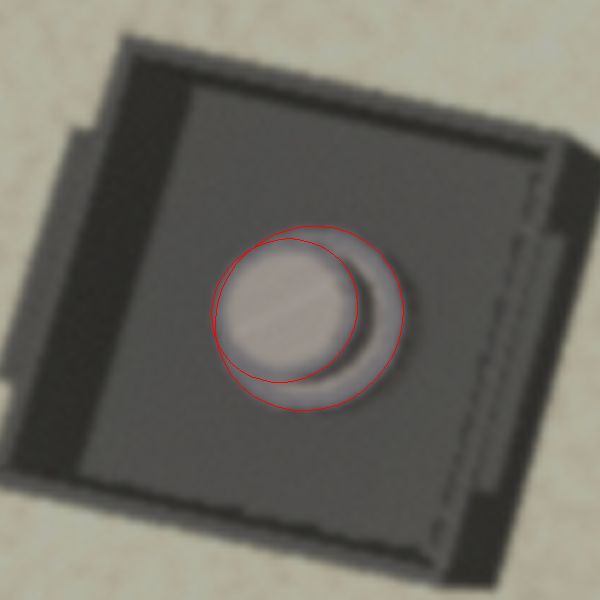

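The overlay shows both tins upright and concentric within about 2 mm: the predicted rings match at (row 315, col 300). They are also within about 2 mm of the grey box's centre.

```bash
python3 -c "
from rig import job
print(job.hand_in())"
```

```text
the job is handed in; nothing more can be done
None
```

The job is handed in at about 40 s of the 134 s: all three blocks are stacked in the wooden box and both tins in the grey box, each centred to about 2 mm as measured in the camera images; the small block's fit came out about 2° off the box's long side.

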